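Start the crossed jack bolt in its thread

ROBOT

A 6-joint arm with a two-finger parallel gripper is mounted at the origin on a cart in front of the work surface, level with it; the furniture and walls round the work are solid. World frame = base frame: x ahead of the robot, y to its left, z up, the work surface at z = 0. Lengths are in mm, angles in rad, forces in N, time in s.
With the tool pointing down it reaches from about 300 to 775 mm from the base axis. Payload 14.6 kg.
Tool frame: the origin (TCP) lies at the very end of the fingers, on their centre line; the grasp point (between the pads) lies 19 mm behind it (grip_point_offset is the distance from the TCP to the grasp point, in mm); z points along the fingers, y is the line along which they close (so a half turn about z gives the same grasp; the last joint's range is limited). The gripper opens to 94 mm and grips with 3 to 60 N. Pads are 16 mm wide; open, the fingers measure 119 mm over their backs; the gripper's body (75 mm by 177 mm) begins 78 mm behind the grasp point.
Start: joints at [-1.199, 0.3, 1.521, -0, 1.321, -0.067], TCP at [233.661, -497.887, 205.446] pointing down, gripper open.
Joint ranges: [-3.03, 3.03], [-0.79, 2.21], [0.23, 2.52], [-1.04, 4.18], [0, 3.07], [-2.55, 2.55]. Speed limits (rad/s): [2.22, 2.22, 2.57, 3.14, 3.14, 3.14].

INTERFACE

Orientations are given as [roll, pitch, yaw] about the fixed x, y, z axes, in that order (R = Rz(yaw) Ry(pitch) Rx(roll)).
In Python, from cell import read_state, camera, camera_info, sign_off, grip_point_offset gives the robot as it stands.
- The arm moves only by the shell command python3 -m handwheel 'ROWS' [FORCE]. ROWS is text: rows parted by semicolons, each of 5 numbers parted by spaces: the shift along the world's x, y, z in units of 40 mm (1.0 is 40 mm), then the turn about the world's z in units of 5 degrees (1.0 is 5 degrees), then the closure, from 0 (fully open) to 1 (shut). In form: dx dy dz yaw gripper; .... A call has 1 to 12 rows; each row shifts and turns the commanded pose from where the row before left it; what a row does not reach is not made up. A row lasts 1/12 s, in which the tool goes at most 41.7 mm and 7.16 degrees, less where a joint would pass 70% of its speed; a pose out of reach is approached as far as the arm can. A call is refused whole if a number of a shift passes 1 or a number of a turn 1, either way. A call with a gripper value outside its range is refused whole. The fingers move at their own pace and stop on an object; FORCE is the grip in N (left out, the last holds). Time passes only in rows, so rows that do not move let the fingers close. It gives the time, the measured TCP pose, the force, the opening and the grip force at its end, in the units of the state.
- read_state(): the state, without advancing time (a new reading comes with each control period).
- camera(name): name is "scene" or "top"; returns (picture, depth): 400x640x3 uint8, red, green, blue; 400x640 float32, mm along the optical axis (not along the pixel's ray), 0 where there is no reading.
- camera_info(name): a dict with "intrinsics" (3x3 intrinsics, pixels), "world_from_camera" (4x4, takes a point from camera to world coordinates). Camera axes: x right, y down, z forward; pixel columns grow to the right and rows downward; lengths in mm; the calibration is good to about 2 mm. A picture is of the moment at which its call begins. camera_info takes no time and is no camera call.
- sign_off(): hands the job in; it is judged then, once.
The state is a dict: "clock": time; "joints": joint angles; "qd": joint speeds; "effort": joint torques, N m; "eef_pos": TCP position; "eef_rot": TCP orientation; "wrist_force": force on the tool from outside, world axes, zero at the start; "moment": the same for the moment, N m; "finger_gap": finger opening in mm; "finger_force": force on a finger pad.
Only numpy, scipy, OpenCV 4.12 (cv2) and the standard library are available. Lean on these libraries where they do the work, as an engineer would, in place of code of your own. Each camera call takes 0.05 s, during which the arm holds its last target. There are 200 camera calls.

TASK

The crank bolt of the green levelling jack sits crossed on the first thread of its boss. By its orange handle, turn it backward (counter-clockwise seen from above) until you notice it drop into the thread, then screw it forward (clockwise) one full turn from there, and finish still gripping the orange handle so that the bolt stays held, started. Leave the paint jar, the wood block and the nut near the jack where they are.

Things in the scene. Friction and masses are not known exactly. Their poses are not given: they have to be found in the camera images.
- boss_top (a point): centre of the top face of the green jack's round boss, on the axis of the bolt, 56 mm above the bench. The jack is a fixed green base plate 110 x 110 mm, 12 mm thick, with a boss 54 mm across. The bolt's axis is vertical; this point's z axis points up.
- crank_handle: orange crank handle: upright cylinder 23 mm across, 50 mm tall, origin at its centre (117 mm above the bench at the start), 46 mm from the bolt's axis. It spins freely on its pin, so it can be led round without turning the gripper, and slides up the pin by up to 26 mm against a very weak spring (under 1 N), so the bolt can sink while the handle is held at one height.
- bolt_turn (a joint): angle of bolt and crank, rad: grows forward (clockwise from above), zero arbitrary. Turns easily (under 3 N at the handle). At the start the drop lies 0.7 to 3.3 rad back (varies). Forward before the drop it jams hard within 0.6 to 3.2 rad. After the drop it turns back at most about 1.9 rad more; the thread ends about 1.4 turns forward of the drop.
- bolt_height (a joint): height of the bolt, m: about -0.001 at the start, level while it turns backward on the first thread; falls suddenly by 8 mm (to about -0.009) at the thread drop, by its own weight; forward it then sinks 8 mm a turn (about -0.017 after one turn); turning further back after the drop raises it by 8 mm a turn. Negative is down.
- jar_mid (a point): centre of a green and cream paint jar with a white cap, 30 mm across, 42 mm tall, standing near the jack; leave it alone
- block_mid (a point): centre of a small wood block 30 x 40 x 25 mm lying near the jack; leave it alone
- nut_mid (a point): centre of a steel hex nut 22 mm across, 10 mm high, lying near the jack; leave it alone
- crank_hub (a point): top centre of the crank's steel hub (34 mm across), on the bolt's axis, 98 mm above the bench at the start; it sinks and turns with the bolt and its x axis points to the handle. The flat steel arm from hub to handle is 18 mm wide, 10 mm thick, its top face 7 mm below this point; nothing but the handle stands above the hub.
Mind the look-alikes: they are no part of the job. Leave any purple look-alike of the part that bears boss_top alone.

How it is judged:
By the outcome, as a careful person would: the job done as asked, in the order asked, and still so for the second after the job is handed in, while the arm keeps its last pose, push and grip.
It also fails if it takes over 48 s, if anything falls off the work surface, if the arm or the gripper's body presses on something with over 40 N, if the wrist force passes 120 N, or if a joint passes its speed limit or range.

## Working session

There is one attempt and no reset: what is moved stays moved. The work goes in short steps, Python scripts to look and compute and a shell command to move; the robot and the scene stay as the last step left them, time stands still between calls to the robot, and variables do not carry over. Pictures are saved under pics/ and viewed, at most 10 in all, crops included, and the job is handed in when it is done.

```bash
ls; mkdir -p pics; python3 - <<'E'
from cell import *
import cv2
s=read_state();print(s)
for n in("scene","top"):
    p,d=camera(n);cv2.imwrite(f"pics/{n}0.png",p[:,:,::-1]);import numpy as np;np.save(f"pics/{n}0.npy",d)
    i=camera_info(n);print(n,i["intrinsics"],i["world_from_camera"])
E
```

```text
pics
{'clock': 0.0, 'joints': array([-1.19859338e+00,  3.00471045e-01,  1.52160039e+00,  2.18376111e-05,
        1.32073308e+00, -6.65844387e-02]), 'qd': array([ 1.01932016e-03, -1.14881626e-03,  3.31866097e-04,  1.21929340e-03,
        1.22857945e-03, -9.39173620e-05]), 'effort': array([-2.51221878e-03, -5.31807017e+01, -3.52741027e+01,  7.06613087e-02,
        2.43224110e-02, -1.46522680e-04]), 'eef_pos': array([ 233.57141027, -497.63103439,  204.87820689]), 'eef_rot': array([-3.14038488e+00, -1.01736527e-04,  4.38781905e-01]), 'wrist_force': array([0.44784568, 0.23291037, 1.16244836]), 'moment': array([ 0.0201824 , -0.02613654,  0.00035607]), 'finger_force': 0.0, 'finger_gap': 94.26539283552324}
scene [[416.28653371   0.         312.96976596]
 [  0.         416.28653371 197.44849788]
 [  0.           0.           1.        ]] [[-8.16526130e-01 -3.46642293e-01  4.61653766e-01  1.59749841e+02]
 [-5.77267840e-01  4.99733014e-01 -6.45777636e-01  6.32294318e+02]
 [-6.84978716e-03 -7.93792187e-01 -6.08150512e-01  6.81192009e+02]
 [ 0.00000000e+00  0.00000000e+00  0.00000000e+00  1.00000000e+00]]
top [[450.15472122   0.         314.34634498]
 [  0.         450.15472122 199.25573369]
 [  0.           0.           1.        ]] [[ 2.64481320e-02 -9.93523353e-01  1.10507206e-01  5.10713542e+02]
 [-9.99399327e-01 -2.38030286e-02  2.51873219e-02  3.60363920e+01]
 [-2.23937863e-02 -1.11106985e-01 -9.93556116e-01  1.04792952e+03]
 [ 0.00000000e+00  0.00000000e+00  0.00000000e+00  1.00000000e+00]]
```

View pics/scene0.png

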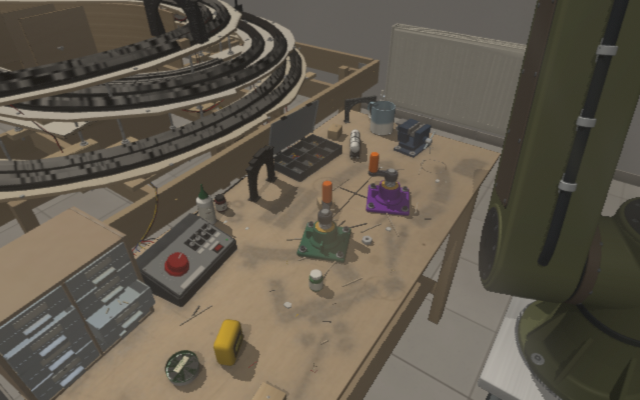

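View pics/top0.png

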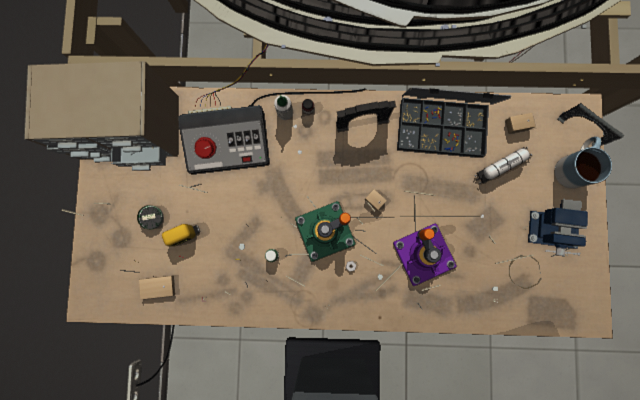

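Scene view: the green jack is at (325,238), with its orange handle at (327,190). The purple look-alike is at (390,197). In the top view, green is at (326,231) with its handle at (345,218), and purple is at (425,255) with its handle at (429,234). The green one is the one described. The jar is at (271,256), the block at (375,201) and the nut at (351,267). I'll measure next and confirm with a crop.

```bash
cat > h.py <<'E'
import numpy as np,cv2
from cell import *
def ray(n,u,v,z):
    i=camera_info(n);T=np.array(i["world_from_camera"]);d=T[:3,:3]@np.linalg.inv(i["intrinsics"])@[u,v,1]
    o=T[:3,3];return o+d*(z-o[2])/d[2]
def blobs(p,lo,hi,amin=15):
    m=cv2.inRange(cv2.cvtColor(p,cv2.COLOR_RGB2HSV),lo,hi)
    n,l,s,c=cv2.connectedComponentsWithStats(m)
    return [(c[k].round(1),s[k]) for k in range(1,n) if s[k][4]>=amin],l
ORANGE=((5,170,120),(14,255,255))
E
python3 - <<'E'
from h import *
for n in("top","scene"):
    p=cv2.imread(f"pics/{n}0.png")[:,:,::-1].copy();d=np.load(f"pics/{n}0.npy")
    for c,s in blobs(p,*ORANGE)[0]:
        u,v=c;print(n,c,s,d[int(v),int(u)],ray(n,u,v,142).round(1),ray(n,u,v,117).round(1))
    for c,s in blobs(p,(65,90,30),(90,255,255),60)[0]: print(" green",c,s,ray(n,*c,12).round(1))
p=cv2.imread("pics/top0.png")
cv2.imwrite("pics/c1.png",cv2.resize(p[185:285,260:400],None,fx=5.6,fy=5.6,interpolation=cv2.INTER_CUBIC))
print(ray("top",325,230,98),ray("top",271,256,42),ray("top",375,201,25),ray("top",351,267,10))
E
```

```text
top [344.7 217.3] [340 213  10  10  81] 907.5413 [576.4  -3.1 142. ] [578.2  -4.2 117. ]
top [428.7 233.2] [424 229  10  10  82] 896.73883 [ 548.8 -171.2  142. ] [ 549.8 -176.9  117. ]
 green [322.8 231.8] [ 297  204   56   55 1343] [551.2  40.9  12. ]
scene [373.9 154.4] [371 152   7   6  31] 1024.1587 [ 546.4 -167.6  142. ] [ 564.4 -204.7  117. ]
scene [326.8 183. ] [323 181   8   5  28] 927.1995 [574.3  -1.1 142. ] [593.5 -30.5 117. ]
[551.75622362  35.95029016  98.        ] [493.42637981 154.5192226   42.        ] [623.80076913 -76.37618855  25.        ] [472.91730447 -25.2594684   10.        ]
```

View pics/c1.png

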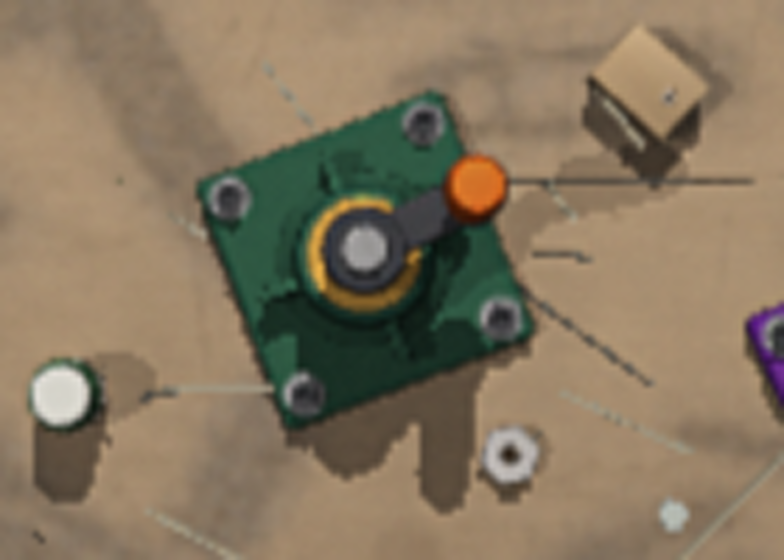

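The crop confirms the green jack: hub at about (325,229), handle at (345,217) in the top image. That puts the handle at about (575.5,-2.2) and the axis at about (552.5,36.5). I'll move above the handle, turning the fingers so the scene camera can still see the hub.

```bash
python3 -m handwheel '0.5 0.73 0 -1 0;0.5 0.73 0 -1 0;0.5 0.73 0 -1 0;0.5 0.73 0 -1 0;0.5 0.73 0 -1 0;0.5 0.73 0 -1 0;0.5 0.73 0 -1 0;0.5 0.73 0 -1 0;0.5 0.73 0 -1 0;0.5 0.73 0 -1 0;0.5 0.73 0 -1 0;0.5 0.73 0 -1 0' 25; python3 -m handwheel '0.5 0.73 0 -1 0;0.5 0.73 0 -1 0;0.5 0.73 0 -1 0;0.5 0.73 0 -1 0;0 0 0 0 0;0 0 0 0 0'
```

```text
clock: 1.1
eef_pos: [474.3, -145.8, 205.3]
eef_rot: [3.142, 0.0, -0.613]
wrist_force: [0.3, -0.3, 0.3]
finger_gap: 94.4
finger_force: 0.0
clock: 1.6
eef_pos: [553.8, -29.5, 204.7]
eef_rot: [3.141, 0.001, -0.954]
wrist_force: [-1.0, -0.3, -0.1]
finger_gap: 93.8
finger_force: 0.0
```

```bash
python3 -m handwheel '0.28 0.34 0 0 0;0.27 0.34 0 0 0;0 0 -0.6 0 0;0 0 -0.6 0 0;0 0 -0.6 0 0;0 0 -0.4 0 0;0 0 -0.3 0 0;0 0 0 0 0;0 0 0 0 0'; python3 - <<'E'
from h import *
for n in("scene","top"):
    p,d=camera(n)
    print(n,[(c,s[4],ray(n,*c,142).round(1)) for c,s in blobs(p,*ORANGE)[0]])
    q=p[120:280,220:440] if n=="scene" else p[150:310,220:440]
    cv2.imwrite(f"pics/g_{n}.png",cv2.resize(q,None,fx=1.8,fy=1.8)[:,:,::-1])
a=cv2.imread("pics/g_scene.png");b=cv2.imread("pics/g_top.png");cv2.imwrite("pics/g.png",np.hstack([a,b]))
E
```

```text
clock: 2.35
eef_pos: [575.6, -4.2, 105.8]
eef_rot: [3.141, 0.0, -0.958]
wrist_force: [-0.3, -0.2, 0.2]
finger_gap: 93.9
finger_force: 0.0
scene [(array([374.2, 154.1]), np.int32(19), array([ 546.5, -169.3,  142. ]))]
top [(array([428.7, 233.3]), np.int32(81), array([ 548.6, -171.2,  142. ]))]
```

View pics/g.png

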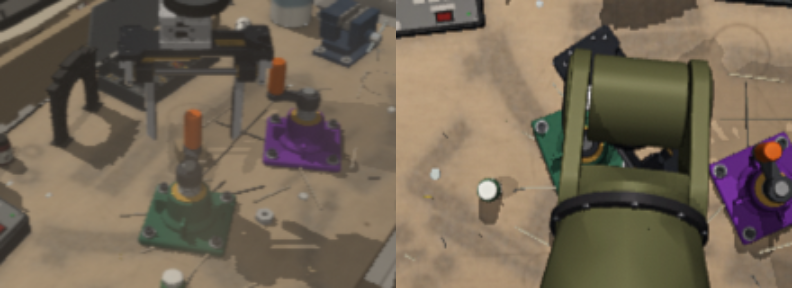

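The handle sits centred between the open fingers, and the hub is visible to the scene camera at about (325,212). Closing now.

```bash
python3 -m handwheel '0 0 0 0 1;0 0 0 0 1;0 0 0 0 1;0 0 0 0 1;0 0 0 0 1;0 0 0 0 1;0 0 0 0 1;0 0 0 0 1' 25; cat >> h.py <<'E'
C0=None
def hub(tag=None):
    p,d=camera("scene")
    i=camera_info("scene");T=np.array(i["world_from_camera"]);K=np.array(i["intrinsics"])
    v,u=np.mgrid[0:400,0:640];P=np.stack([(u-K[0,2])/K[0,0]*d,(v-K[1,2])/K[1,1]*d,d],-1)@T[:3,:3].T+T[:3,3]
    return p,d,P
def hubz(P,d,c=(552.5,36.5)):
    r=np.hypot(P[...,0]-c[0],P[...,1]-c[1]);m=(d>0)&(r<17)&(P[...,2]>60)&(P[...,2]<110)
    z=P[...,2][m];return m.sum(),np.percentile(z,[50,75,90,97]).round(1) if len(z) else None
def look():
    s=read_state();p,d,P=hub();e=s["eef_pos"];print("t %.2f"%s["clock"],"tcp",e.round(1),"ang",round(float(np.degrees(np.arctan2(e[1]-36.5,e[0]-552.5))),1),"r",round(float(np.hypot(e[1]-36.5,e[0]-552.5)),1),"F",s["wrist_force"].round(1),"gap",round(s["finger_gap"],1),"hub",hubz(P,d))
    return p,d,P
E
python3 -c "
from h import *
p,d,P=look()
for v in range(196,226,2): print(v,[tuple(P[v,u].round(0).astype(int)) for u in (320,325,330)])"
```

```text
clock: 3.12
eef_pos: [575.6, -3.5, 105.4]
eef_rot: [3.142, 0.0, -0.957]
wrist_force: [0.6, 1.3, -0.6]
finger_gap: 44.0
finger_force: 0.0
t 3.12 tcp [575.6  -3.5 105.4] ang -59.9 r 46.2 F [ 0.6  1.3 -0.6] gap 44.0 hub (np.int64(179), array([92.7, 94.6, 98.7, 99.7]))
196 [(np.int64(665), np.int64(-107), np.int64(0)), (np.int64(571), np.int64(10), np.int64(114)), (np.int64(565), np.int64(-2), np.int64(109))]
198 [(np.int64(643), np.int64(-74), np.int64(24)), (np.int64(573), np.int64(7), np.int64(106)), (np.int64(565), np.int64(-1), np.int64(104))]
200 [(np.int64(638), np.int64(-68), np.int64(23)), (np.int64(574), np.int64(6), np.int64(99)), (np.int64(565), np.int64(-1), np.int64(98))]
202 [(np.int64(632), np.int64(-60), np.int64(24)), (np.int64(572), np.int64(8), np.int64(95)), (np.int64(565), np.int64(-1), np.int64(92))]
204 [(np.int64(629), np.int64(-54), np.int64(23)), (np.int64(570), np.int64(12), np.int64(93)), (np.int64(565), np.int64(-2), np.int64(86))]
206 [(np.int64(628), np.int64(-53), np.int64(18)), (np.int64(567), np.int64(16), np.int64(91)), (np.int64(611), np.int64(-73), n
[... 574 characters left out ...]

216 [(np.int64(555), np.int64(54), np.int64(93)), (np.int64(545), np.int64(49), np.int64(94)), (np.int64(537), np.int64(41), np.int64(93))]
218 [(np.int64(555), np.int64(53), np.int64(87)), (np.int64(544), np.int64(50), np.int64(90)), (np.int64(537), np.int64(40), np.int64(87))]
220 [(np.int64(554), np.int64(54), np.int64(82)), (np.int64(542), np.int64(53), np.int64(87)), (np.int64(537), np.int64(40), np.int64(81))]
222 [(np.int64(555), np.int64(54), np.int64(76)), (np.int64(543), np.int64(52), np.int64(80)), (np.int64(535), np.int64(43), np.int64(78))]
224 [(np.int64(555), np.int64(53), np.int64(69)), (np.int64(543), np.int64(51), np.int64(73)), (np.int64(540), np.int64(35), np.int64(63))]
```

```bash
python3 -m handwheel '0 0 0 0 1;0 0 0 0 1;0 0 0 0 1;0 0 0 0 1;0 0 0 0 1;0 0 0 0 1;0 0 0 0 1' 25;python3 -c "
from h import *
look()
# row table: circle offsets, 10 deg ccw steps from -59.9
import math
a=-59.9
for k in range(24):
    b=a+10;print(round(a),[round(46*(f(math.radians(b))-f(math.radians(a)))/40,2) for f in (math.cos,math.sin)],end=' ');a=b
"
```

```text
clock: 3.75
eef_pos: [575.6, -3.5, 105.4]
eef_rot: [3.142, 0.0, -0.957]
wrist_force: [-0.6, 0.7, -0.3]
finger_gap: 22.0
finger_force: 25.0
t 3.75 tcp [575.6  -3.5 105.4] ang -59.9 r 46.2 F [-0.6  0.7 -0.3] gap 22.0 hub (np.int64(180), array([92.5, 94.5, 98.2, 99.7]))
-60 [0.16, 0.12] -50 [0.14, 0.14] -40 [0.11, 0.16] -30 [0.08, 0.18] -20 [0.05, 0.19] -10 [0.02, 0.2] 0 [-0.02, 0.2] 10 [-0.05, 0.19] 20 [-0.09, 0.18] 30 [-0.12, 0.16] 40 [-0.14, 0.14] 50 [-0.16, 0.11] 60 [-0.18, 0.08] 70 [-0.19, 0.05] 80 [-0.2, 0.02] 90 [-0.2, -0.02] 100 [-0.19, -0.05] 110 [-0.18, -0.09] 120 [-0.16, -0.12] 130 [-0.14, -0.14] 140 [-0.11, -0.16] 150 [-0.08, -0.18] 160 [-0.05, -0.19] 170 [-0.02, -0.2]
```

```bash
python3 -m handwheel '0.16 0.12 0 0 1;0.14 0.14 0 0 1;0.11 0.16 0 0 1;0 0 0 0 1;0 0 0 0 1';python3 -c "
from h import *
look()"
```

```text
clock: 4.22
eef_pos: [593.0, 13.4, 105.7]
eef_rot: [-3.14, -0.001, -0.957]
wrist_force: [5.5, -1.9, -0.0]
finger_gap: 22.7
finger_force: 25.0
t 4.22 tcp [593.   13.4 105.7] ang -29.7 r 46.7 F [ 5.5 -1.9 -0. ] gap 22.7 hub (np.int64(181), array([92.7, 95.2, 98.5, 99.4]))
```

```bash
python3 -m handwheel '0.1 0.18 0 0 1;0.06 0.19 0 0 1;0 0 0 0 1;0 0 0 0 1';python3 -c "
from h import *
look()"; python3 -m handwheel '0.02 0.2 0 0 1;-0.02 0.2 0 0 1;0 0 0 0 1;0 0 0 0 1';python3 -c "
from h import *
look()"
```

```text
clock: 4.6
eef_pos: [598.9, 28.4, 105.6]
eef_rot: [-3.14, -0.0, -0.957]
wrist_force: [4.7, 1.5, 0.4]
finger_gap: 22.5
finger_force: 25.0
t 4.60 tcp [598.9  28.4 105.6] ang -9.9 r 47.1 F [4.7 1.5 0.4] gap 22.5 hub (np.int64(176), array([92.6, 94.9, 98.4, 99.5]))
clock: 4.98
eef_pos: [598.9, 44.6, 105.8]
eef_rot: [-3.14, -0.0, -0.957]
wrist_force: [5.9, 2.6, -0.5]
finger_gap: 22.6
finger_force: 25.0
t 4.98 tcp [598.9  44.6 105.8] ang 9.8 r 47.1 F [ 5.9  2.6 -0.5] gap 22.6 hub (np.int64(140), array([85.8, 88.1, 91. , 91.9]))
```

The drop came between -10° and +10° handle angle: the hub top fell from about 98.5 to 91 mm. I'll take 0° as the drop, so the forward travel is about 370° to end near 0° again.

```bash
python3 -m handwheel '0.02 -0.2 0 0 1;-0.02 -0.2 0 0 1;-0.05 -0.19 0 0 1;-0.08 -0.18 0 0 1;-0.11 -0.16 0 0 1;-0.14 -0.14 0 0 1;0 0 0 0 1';python3 -c "
from h import *
look()"; python3 -m handwheel '-0.16 -0.12 0 0 1;-0.18 -0.09 0 0 1;-0.19 -0.05 0 0 1;-0.2 -0.02 0 0 1;0 0 0 0 1;0 0 0 0 1';python3 -c "
from h import *
look()"
```

```text
clock: 5.62
eef_pos: [581.7, 0.4, 105.2]
eef_rot: [3.14, 0.001, -0.958]
wrist_force: [-3.0, -0.7, 0.4]
finger_gap: 22.5
finger_force: 25.0
t 5.62 tcp [5.817e+02 4.000e-01 1.052e+02] ang -51.0 r 46.5 F [-3.  -0.7  0.4] gap 22.5 hub (np.int64(146), array([84.2, 86.2, 89.7, 90.9]))
clock: 6.17
eef_pos: [553.3, -9.2, 105.5]
eef_rot: [-3.142, 0.001, -0.957]
wrist_force: [-1.4, 6.5, -0.8]
finger_gap: 22.7
finger_force: 25.0
t 6.17 tcp [553.3  -9.2 105.5] ang -89.0 r 45.8 F [-1.4  6.5 -0.8] gap 22.7 hub (np.int64(138), array([83.3, 86.3, 88.8, 89.7]))
```

```bash
python3 -m handwheel '-0.2 0.04 0 0 1;-0.19 0.06 0 0 1;-0.18 0.09 0 0 1;-0.16 0.12 0 0 1;-0.14 0.14 0 0 1;-0.11 0.16 0 0 1;0 0 0 0 1';python3 -c "
from h import *
look()"; python3 -m handwheel '-0.08 0.18 0 0 1;-0.05 0.19 0 0 1;-0.02 0.2 0 0 1;0.02 0.2 0 0 1;0.05 0.19 0 0 1;0.08 0.18 0 0 1;0 0 0 0 1';python3 -c "
from h import *
look()"
```

```text
clock: 6.8
eef_pos: [513.3, 15.5, 105.3]
eef_rot: [3.14, 0.001, -0.957]
wrist_force: [-5.0, -0.2, -1.1]
finger_gap: 22.5
finger_force: 25.0
t 6.80 tcp [513.3  15.5 105.3] ang -151.8 r 44.4 F [-5.  -0.2 -1.1] gap 22.5 hub (np.int64(130), array([82.4, 85.3, 87.2, 88.1]))
clock: 7.43
eef_pos: [513.2, 57.6, 104.4]
eef_rot: [3.141, 0.01, -0.951]
wrist_force: [-11.0, 7.8, -0.8]
finger_gap: 22.8
finger_force: 25.0
t 7.43 tcp [513.2  57.6 104.4] ang 151.8 r 44.6 F [-11.    7.8  -0.8] gap 22.8 hub (np.int64(52), array([81.2, 82.5, 85.7, 87.2]))
```

```bash
python3 -m handwheel '0.06 0.19 0 0 1;0.1 0.17 0 0 1;0.14 0.15 0 0 1;0.18 0.09 0 0 1;0.19 0.05 0 0 1;0 0 0 0 1';python3 -c "
from h import *
look()"
```

```text
clock: 7.98
eef_pos: [540.4, 77.1, 103.9]
eef_rot: [-3.131, 0.026, -0.936]
wrist_force: [-10.3, 32.5, -1.0]
finger_gap: 22.9
finger_force: 25.0
t 7.98 tcp [540.4  77.1 103.9] ang 106.6 r 42.3 F [-10.3  32.5  -1. ] gap 22.9 hub (np.int64(28), array([72.6, 77.2, 79.1, 79.5]))
```

```bash
python3 - <<'E'
from h import *
s=read_state();print(s["joints"].round(3),s["effort"].round(1),s["moment"].round(2))
import re
R=[(.16,.12),(.14,.14),(.11,.16),(.1,.18),(.06,.19),(.02,.2),(-.02,.2),(.02,-.2),(-.02,-.2),(-.05,-.19),(-.08,-.18),(-.11,-.16),(-.14,-.14),(-.16,-.12),(-.18,-.09),(-.19,-.05),(-.2,-.02),(-.2,.04),(-.19,.06),(-.18,.09),(-.16,.12),(-.14,.14),(-.11,.16),(-.08,.18),(-.05,.19),(-.02,.2),(.02,.2),(.05,.19),(.08,.18),(.06,.19),(.1,.17),(.14,.15),(.18,.09),(.19,.05)]
c=np.array([575.6,-3.5])+np.cumsum(R,0)*40;print(c[[6,12,16,22,28,33]].round(1))
p,d,P=hub()
cv2.imwrite("pics/j.png",cv2.resize(p[120:280,220:440],None,fx=3.6,fy=3.6)[:,:,::-1])
E
```

```text
[0.061 0.397 1.64  0.031 1.109 2.554] [-18.2 -55.6 -36.2  -7.2  -1.9  -0.1] [ 5.79  1.74 -0.05]
[[598.4  44.1]
 [583.2   1.3]
 [554.   -9.9]
 [514.8  14.5]
 [514.8  60.1]
 [541.6  86.1]]
```

View pics/j.png

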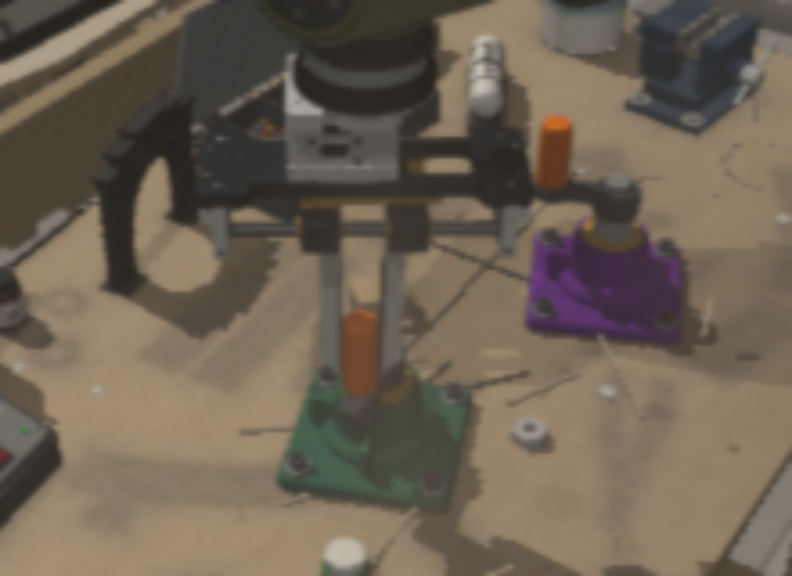

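The last wrist joint is at its 2.55 limit, which is what tilts the tool and produces the 33 N. The handle spins freely, so I'll turn the gripper positively to relieve it.

```bash
python3 -m handwheel '0 0 0 1 1;0 0 0 1 1;0 0 0 0 1';python3 -c "
from h import *
look();print(read_state()['joints'].round(3),read_state()['eef_rot'])"
```

```text
clock: 8.33
eef_pos: [540.2, 76.8, 104.4]
eef_rot: [-3.129, 0.025, -0.756]
wrist_force: [-11.6, 29.5, -0.8]
finger_gap: 22.6
finger_force: 25.0
t 8.33 tcp [540.2  76.8 104.4] ang 107.0 r 42.1 F [-11.6  29.5  -0.8] gap 22.6 hub (np.int64(29), array([72.7, 78.4, 79.7, 80. ]))
[0.061 0.398 1.638 0.03  1.113 2.378] [-3.12905944  0.02490898 -0.75963369]
```

```bash
python3 -m handwheel '-0.03 0.09 0 1 1;-0.02 0.05 0 1 1;0 0 0 1 1;0 0 0 0 1';python3 -c "
from h import *
look();print(read_state()['joints'].round(3),read_state()['eef_rot'])"
```

```text
clock: 8.72
eef_pos: [540.3, 78.7, 105.2]
eef_rot: [-3.129, 0.017, -0.496]
wrist_force: [0.5, 4.7, -0.9]
finger_gap: 22.5
finger_force: 25.0
t 8.72 tcp [540.3  78.7 105.2] ang 106.1 r 44.0 F [ 0.5  4.7 -0.9] gap 22.5 hub (np.int64(37), array([74.7, 79.6, 80.4, 81.6]))
[0.068 0.398 1.636 0.022 1.116 2.131] [-3.12943     0.01708328 -0.50188453]
```

```bash
python3 -m handwheel '0.19 0.05 0 0 1;0.2 0.01 0 0 1;0.2 -0.02 0 0 1;0.19 -0.06 0 0 1;0 0 0 0 1';python3 -c "
from h import *
look()"
```

```text
clock: 9.18
eef_pos: [572.8, 78.7, 105.3]
eef_rot: [-3.127, 0.016, -0.504]
wrist_force: [5.4, 11.9, -0.5]
finger_gap: 22.4
finger_force: 25.0
t 9.18 tcp [572.8  78.7 105.3] ang 64.3 r 46.8 F [ 5.4 11.9 -0.5] gap 22.4 hub (np.int64(130), array([79.4, 82.1, 84.4, 85.1]))
```

```bash
python3 -m handwheel '0.19 -0.05 0 0 1;0.18 -0.09 0 0 1;0.15 -0.14 0 0 1;0.11 -0.17 0 0 1;0 0 0 0 1;0 0 0 0 1';python3 -c "
from h import *
look()"
```

```text
clock: 9.73
eef_pos: [597.2, 58.5, 105.3]
eef_rot: [-3.13, 0.015, -0.503]
wrist_force: [1.9, -1.0, -0.5]
finger_gap: 22.6
finger_force: 25.0
t 9.73 tcp [597.2  58.5 105.3] ang 26.2 r 49.8 F [ 1.9 -1.  -0.5] gap 22.6 hub (np.int64(137), array([78.2, 80.9, 83.4, 84.4]))
```

```bash
python3 -m handwheel '0.06 -0.19 0 0 1;0.03 -0.2 0 0 1;-0.01 -0.2 0 0 1;-0.02 -0.12 0 0 1;0 0 0 0 1;0 0 0 0 1';python3 -c "
from h import *
p,d,P=look()
cv2.imwrite('pics/f.png',cv2.resize(p[120:280,220:440],None,fx=3.6,fy=3.6)[:,:,::-1])
p,d=camera('top');cv2.imwrite('pics/t.png',cv2.resize(p[150:310,220:440],None,fx=3.6,fy=3.6)[:,:,::-1])"
```

```text
clock: 10.28
eef_pos: [601.9, 30.0, 107.0]
eef_rot: [-3.127, 0.009, -0.502]
wrist_force: [18.5, -3.4, -0.4]
finger_gap: 22.5
finger_force: 25.0
t 10.28 tcp [601.9  30.  107. ] ang -7.5 r 49.9 F [18.5 -3.4 -0.4] gap 22.5 hub (np.int64(127), array([77.5, 80.1, 82.5, 83.4]))
```

View pics/f.png

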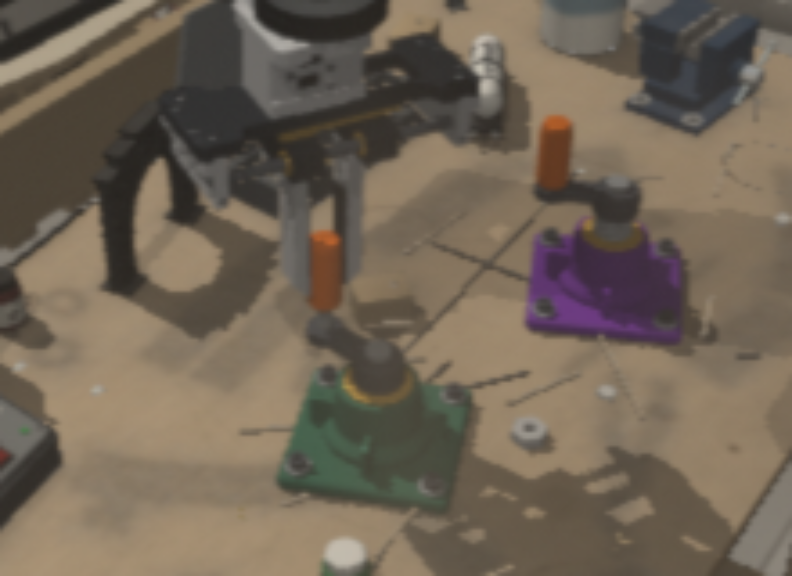

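The scene view shows the crank down, with the handle held in the fingers at crop (325,270) and the neighbouring objects undisturbed. The hub has sunk about 16 mm, which matches one turn. I'll relieve the residual push and add a few degrees.

```bash
python3 -m handwheel '0.06 -0.06 0 0 1;0.03 -0.05 0 0 1;0 0 0 0 1;0 0 0 0 1;0 0 0 0 1';python3 -c "
from h import *
look();p,d,P=look();print(read_state()['qd'].round(3))
p,d=camera('top')
for u,v,z in((271,256,42),(375,201,25),(351,267,10)):print(p[v-1:v+2,u-1:u+2].mean((0,1)).round(), cv2.imread('pics/top0.png')[v-1:v+2,u-1:u+2,::-1].mean((0,1)).round())"
```

```text
clock: 10.8
eef_pos: [602.1, 26.5, 104.9]
eef_rot: [-3.131, 0.018, -0.501]
wrist_force: [-3.8, 0.1, -0.8]
finger_gap: 22.5
finger_force: 25.0
t 10.80 tcp [602.1  26.5 104.9] ang -11.4 r 50.6 F [-3.8  0.1 -0.8] gap 22.5 hub (np.int64(128), array([77.9, 80.5, 82.8, 83.8]))
t 10.85 tcp [602.2  26.5 105. ] ang -11.4 r 50.7 F [-3.5 -1.5 -0.1] gap 22.6 hub (np.int64(126), array([77.7, 80.2, 82.7, 83.8]))
[-0.    -0.001 -0.003  0.001  0.    -0.   ]
[227. 226. 217.] [214. 212. 203.]
[110. 108.  74.] [169. 141. 106.]
[93. 94. 60.] [117. 109. 101.]
```

```bash
python3 - <<'E'
from h import *
from scipy.optimize import least_squares
p,d,P=hub()
m=(d>0)&(P[...,2]>75)&(P[...,2]<88)&(cv2.inRange(cv2.cvtColor(p,cv2.COLOR_RGB2HSV),(3,120,60),(16,255,255))>0)
m0=cv2.inRange(cv2.cvtColor(p,cv2.COLOR_RGB2HSV),(3,120,60),(16,255,255))>0
q=P[m0&(np.hypot(P[...,0]-553.9,P[...,1]-36.6)<75)&(P[...,2]>60)]
q=q[q[:,2]<np.percentile(q[:,2],80)]
f=least_squares(lambda c:np.hypot(q[:,0]-c[0],q[:,1]-c[1])-11.5,[600,28],loss="soft_l1").x
# steel arm points
r=np.hypot(P[...,0]-553.9,P[...,1]-36.6);a=P[(d>0)&(r>22)&(r<38)&(P[...,2]>69)&(P[...,2]<80)]
print(len(q),f,np.degrees(np.arctan2(f[1]-36.6,f[0]-553.9)),len(a),np.degrees(np.arctan2(*(a.mean(0)[[1,0]]-[36.6,553.9]))))
E
```

```text
144 [598.8860503   28.67381822] -9.99249871877286 46 -3.411590389180004
```

The handle angle is about -10°, so the bolt has turned 360–380° forward from the drop. It is held at 25 N and nothing is moving, so I'm handing in.

```bash
python3 -c "
from cell import *
print(sign_off())"
```

```text
the job is handed in; nothing more can be done
None
```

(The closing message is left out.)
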